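Reset the tripped tester behind its push-latch cover

TASK

The bench tester has tripped: with a fingertip, press the flat metal cover in its top near the free edge to pop it open, press the round reset button in the well underneath fully in, then push the cover down again until it latches and stays shut by itself. Touch the cover only on its outer face (do not pry, pinch or lift it from inside). Leave the socket, screwdriver, pinion and spray can where they are, and finish clear of everything.

Things in the scene. Friction and masses are not known exactly. Their poses are not given: they have to be found in the camera images.
- unit: Bench tester: grey steel housing bolted to the bench, 220 mm (own x) by 260 (own y), 75 high; origin centre of underside, z up. A centred well, 116 (x) by 128 (y), 55 deep, is closed by a flush cover. In it: the button, a latch block 24 x 18 at (36, -45), its top 13 below the housing top, low fuse caps at y = 34. Terminals and a knob on top are under 13 high.
- hinge_mid (a point): Middle of the cover's hinge line, fixed to the tester at (0, 60, 75) mm in its frame, level with its top; axes as the tester's. The hinge runs along x; the shut cover, an aluminium plate 110 mm (x) by 120 mm (y) by 3.5 mm, reaches from here 120 mm towards -y to its free edge.
- cover (a joint): Opening angle (rad): 0 latched and flush, 1.3 sprung fully open (stop); opening swings the free edge up and over towards +y. A spring drives it open. Push-push latch: from shut, press in to the stop (about -0.06) and let go: it springs open within a second. From open, push down past flush to the stop (about -0.05) and let go: it rises to 0 and stays. Pressed in once more, it opens again.
- cover_press (a point): Place to press: on the cover's outer face (top when shut), by a narrow dark strip, 100 mm from the hinge line, 20 mm from the free edge. Moves with the cover; z = outward normal, y towards the hinge. To the stop it sinks 5 to 6 mm here and must sink 5. Shut, 2 N here moves it and 5 to 6 N has it at the stop (twice that at mid-cover); fully open, 1 N square to the plate starts it down.
- cover_inside_mid (a point): Grey lining on the inner face of the cover, 86 x 94 mm; this point is its middle and moves with the cover. Not to be pushed with the fingers.
- reset_top (a point): Centre of the top of the reset button: round, black, 24 mm across, in a steel collar 40 mm across, at (-12, -35) mm in the tester's frame, its top 18 mm below the housing's top when out; pressed straight down. With the cover fully open, the cover's free edge stands 63 mm to the tester's +y of the button and 116 mm above the housing's top.
- reset (a joint): Travel of the reset button (m): 0 out, 0.005 fully in, which takes 4 N; it springs back.
- socket: Loose steel wrench socket, 26 mm across and 38 mm high, standing on the tester's top beside the cover; origin at the centre of its foot. Leave alone.
- screwdriver: Loose screwdriver lying on the bench beside the tester; origin under its centre. Leave alone.
- pinion: Loose steel starter pinion, 64 mm across and 75 mm high, standing on the bench beside the tester; origin at the centre of its foot. Leave alone.
- spray: Loose spray can, 52 mm across and 150 mm high, standing on the bench beyond the tester; origin at the centre of its foot. Leave alone.

How it is judged:
On the way, in this order (a step that is already met when the one before it is completed fails the run):
1. the cover has sprung open (beyond 1.1 rad) (value of joint cover above 1.1 rad), for 0.1 s.
2. with the cover open, the reset button is pressed fully in (4 of its 5 mm) (value of joint reset above 0.004 m and value of joint cover above 0.8 rad), for 0.05 s.
At the end, for the whole second after the job is handed in: The cover is latched shut by itself, flush (joint between -0.02 and 0.03 rad) and at rest, and the reset button is out again (less than 1.5 mm in) (value of joint cover between -0.02 and 0.03 rad and velocity of joint cover below 0.05 rad/s and value of joint reset below 0.0015 m); the robot touches nothing.
It fails at once if the cover is pried, pinched or pushed from its inside by the fingers (more than 5 N on the lining) (contact force between the fingers and cover_inside above 5 N).
It fails at once if the socket is lifted, carried or shoved (more than 30 mm) (distance of socket from where it was at the start of the episode above 0.03 m).
It fails at once if the screwdriver is lifted, carried or shoved (more than 30 mm) (distance of screwdriver from where it was at the start of the episode above 0.03 m).
It fails at once if the pinion is lifted, carried or shoved (more than 30 mm) (distance of pinion from where it was at the start of the episode above 0.03 m).
It fails at once if the spray is lifted, carried or shoved (more than 30 mm) (distance of spray from where it was at the start of the episode above 0.03 m).
It also fails if it takes over 48 s, if anything falls off the work surface, if the arm or the gripper's body presses on something with over 40 N, if the wrist force passes 120 N, or if a joint passes its speed limit or range.

ROBOT

A 6-joint arm with a two-finger parallel gripper is mounted at the origin on the work surface. World frame = base frame: x ahead of the robot, y to its left, z up, the work surface at z = 0. Lengths are in m, angles in rad, forces in N, time in s.
With the tool pointing down it reaches from about 0.325 to 1 m from the base axis. Payload 5.1 kg.
Tool frame: the origin (TCP) lies at the very end of the fingers, on their centre line; the grasp point (between the pads) lies 19 mm behind it; z points along the fingers, y is the direction in which the jaws open and shut (so a half turn about z gives the same grasp; the last joint's range is limited). The gripper opens to 85 mm and grips with 20 to 120 N. Pads are 22 mm wide; open, the fingers measure 114 mm over their backs; the gripper's body (76 mm by 85 mm) begins 54 mm behind the grasp point. The pads swing forward as they close: fully open they stand 13 mm farther back than shut.
Start: joints at [1.143, 0.124, 1.65, -0, 1.367, -0.083], TCP at [0.22, 0.612, 0.231] pointing down, gripper open.
Joint ranges: [-2.61, 2.61], [-1.02, 2.33], [0.03, 2.71], [-1.35, 4.49], [0.32, 2.68], [-2.91, 2.91]. Speed limits (rad/s): [2.57, 2.57, 3.14, 3.14, 3.14, 3.14].

INTERFACE

Orientations are given as a unit quaternion [w, x, y, z].
In Python, from bench import ctrl, grab_frame, get_calibration gives the robot as it stands.
- The arm moves only by the tool arm_command, never from a script. Its arguments are lists of equal length, an entry for each row: "dr": the turn, a rotation vector about the tool's x, y, z in degrees, a list of three; "linear": the shift along the tool's x, y, z in cm, a list of three; "jaw": the finger opening in cm, from 0 to 8.54. A call has 1 to 20 rows; each row is the pose to reach, as a shift and turn from the pose measured when the call began, along the tool's axes at that moment; what a row does not reach only later rows make up. A row lasts 1/8 s, in which the tool goes at most 62.5 mm and 10.7 degrees, less where a joint would pass 70% of its speed; a pose out of reach is approached as far as the arm can. A call with a gripper value outside its range is refused whole. The fingers move at their own pace and stop on an object; "grip_force" is the grip in N (left out, the last holds). Time passes only in rows, so rows that repeat a pose let the fingers close. It gives the time, the measured TCP pose, the force and the opening at its end, in the units of the state.
- ctrl.sense(): the state, without advancing time (a new reading comes with each control period).
- grab_frame(name): name is "scene" or "top"; returns (picture, depth): 384x512x3 uint8, blue, green, red; 384x512 float32, m along the optical axis (not along the pixel's ray), 0 where there is no reading.
- get_calibration(name): a dict with "fx", "fy", "cx", "cy" (pixels), "position" and "rotation" of the camera in the world. Camera axes: x right, y down, z forward; pixel columns grow to the right and rows downward; lengths in m; the calibration is good to about 2 mm. A picture is of the moment at which its call begins. get_calibration takes no time and is no camera call.
- ctrl.job_done(): hands the job in, once; it reports no verdict.
The state is a dict: "clock": time; "joint_pos": joint angles; "qvel": joint speeds; "joint_efforts": joint torques, N m; "tool_pos": TCP position; "eef_rot": TCP orientation; "wrist_force": force on the tool from outside, world axes, zero at the start; "ft_torque": the same for the moment, N m; "width": finger opening in m.
Only numpy, scipy, OpenCV 4.12 (cv2) and the standard library are available. Lean on these libraries where they do the work, as an engineer would, in place of code of your own. Each camera call takes 0.05 s, during which the arm holds its last target.

## Working session

There is one attempt and no reset: what is moved stays moved. The work goes in short steps, Python scripts to look and compute and a tool call to move; the robot and the scene stay as the last step left them, time stands still between calls to the robot, and variables do not carry over. Pictures are saved under pics/ and viewed, and the job is handed in when it is done.

Besides the shell and the picture viewer there is one more tool, called after ">>>" as name(argument=value, ...), one argument or row to a line, values as JSON. arm_command: Moves the arm, as the interface text tells. Its arguments: {"type":"object","properties":{"dr":{"type":"array"},"linear":{"type":"array"},"jaw":{"type":"array"},"grip_force":{"type":"number"}},"required":["dr","linear","jaw"]}

```bash
mkdir -p pics; ls
cat > h.py <<'E'
import numpy as np,cv2
from bench import ctrl,grab_frame,get_calibration
def save(cam,tag):
    p,d=grab_frame(cam); cv2.imwrite(f'pics/{tag}.png',p); np.save(f'pics/{tag}.npy',d); return p,d
def pts(cam,d):
    c=get_calibration(cam); v,u=np.mgrid[0:d.shape[0],0:d.shape[1]]
    X=np.stack([(u-c['cx'])/c['fx']*d,(v-c['cy'])/c['fy']*d,d],-1)
    return X@np.array(c['rotation']).T+np.array(c['position'])
E
python3 - <<'E'
from h import *
for c in('scene','top'):
    save(c,c+'0'); print(get_calibration(c))
print(ctrl.sense())
E
```

```text
pics
{'fx': 443.45290870698915, 'fy': 443.45290870698915, 'cx': 254.5125016042261, 'cy': 194.8614687376751, 'position': array([1.18872259, 0.56776825, 0.63844278]), 'rotation': array([-0.18862055,  0.36761376,  0.8173758 , -0.4014713 ])}
{'fx': 475.83687291836327, 'fy': 475.83687291836327, 'cx': 248.6340045847174, 'cy': 191.76523192945842, 'position': array([0.36727831, 0.08015063, 1.18742723]), 'rotation': array([ 0.07771422, -0.70034543,  0.70552531, -0.07556995])}
{'clock': 0.1, 'joint_pos': array([ 1.14339824e+00,  1.24446581e-01,  1.65155402e+00, -5.81961012e-06,
        1.36751255e+00, -8.25796514e-02]), 'qvel': array([ 9.12892814e-04, -3.01089097e-03, -1.79718915e-03, -7.77043119e-05,
        1.60706955e-03, -7.31243545e-04]), 'joint_efforts': array([ 3.09820243e-04, -4.24935400e+01, -3.66650140e+01, -1.58502058e-05,
        3.90579356e-03, -3.30920682e-05]), 'tool_pos': array([0.21949938, 0.61121979, 0.23016182]), 'eef_rot': array([-2.39450857e-04,  1.71555685e-01,  9.85173957e-01, -9.29919070e-04]), 'wrist_force': array([-0.18027282,  0.88222076, -0.33564205]), 'ft_torque': array([-0.02699248, -0.01705713,  0.0242272 ]), 'width': 0.08545510559642161}
```

View pics/top0.png

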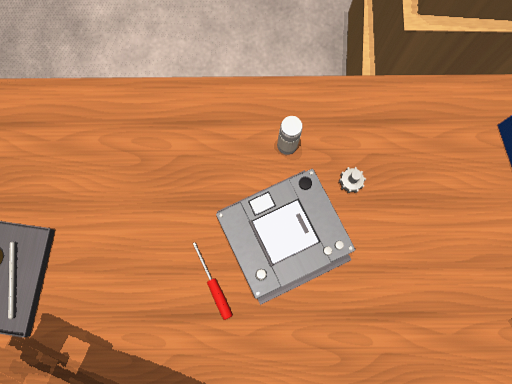

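View pics/scene0.png

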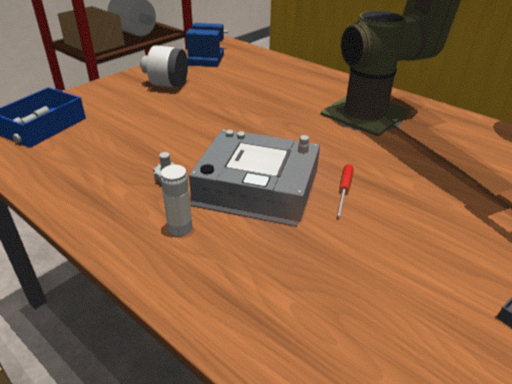

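The top view shows the tester with its white cover centred near (286,232). The dark strip is near (302,222), so the free edge is on the right. The socket is the round thing near (261,274). I'll enlarge it and measure.

```bash
cat > h.py <<'E'
import numpy as np,cv2
from scipy.spatial.transform import Rotation as R
from bench import ctrl,grab_frame,get_calibration
def save(cam,tag):
    p,d=grab_frame(cam); cv2.imwrite(f'pics/{tag}.png',p); np.save(f'pics/{tag}.npy',d); return p,d
def rot(c): return R.from_quat(np.roll(c['rotation'],-1)).as_matrix()
def pts(cam,d):
    c=get_calibration(cam); v,u=np.mgrid[0:d.shape[0],0:d.shape[1]]
    X=np.stack([(u-c['cx'])/c['fx']*d,(v-c['cy'])/c['fy']*d,d],-1)
    return X@rot(c).T+np.array(c['position'])
def proj(cam,P):
    c=get_calibration(cam); X=(np.atleast_2d(P)-c['position'])@rot(c)
    return X[:,:2]/X[:,2:]*[c['fx'],c['fy']]+[c['cx'],c['cy']]
E
python3 - <<'E'
from h import *
p=cv2.imread('pics/top0.png'); d=np.load('pics/top0.npy'); P=pts('top',d)
for uv in [(286,235),(302,222),(245,240),(327,215),(150,150),(305,183),(261,274),(352,180),(290,125),(328,250)]: print(uv,P[uv[1],uv[0]].round(4),p[uv[1],uv[0]])
m=((P[...,2]>.065)&(P[...,2]<.085)).astype('uint8'); m[:150]=0
n,l,s,c=cv2.connectedComponentsWithStats(m); k=1+s[1:,4].argmax(); 
q=P[l==k][:,:2]; print('z',np.median(P[l==k][:,2])); r=cv2.minAreaRect((q*1000).astype('float32')); print(r)
g=cv2.cvtColor(p,6); w=((g>200)&(l==k)).astype('uint8'); n,l2,s,c=cv2.connectedComponentsWithStats(w)
for j in range(1,n):
  if s[j,4]>100: print(s[j],cv2.minAreaRect((P[l2==j][:,:2]*1000).astype('float32')))
cv2.imwrite('pics/topc.png',cv2.resize(p[100:320,190:390],None,fx=3,fy=2.7,interpolation=3)[:600])
E
```

```text
(286, 235) [ 0.5078 -0.004   0.0785] [250 246 246]
(302, 222) [ 0.5381 -0.0423  0.079 ] [118 119 127]
(245, 240) [0.4972 0.092  0.0746] [166 168 170]
(327, 215) [ 0.5552 -0.1026  0.0741] [160 161 164]
(150, 150) [ 0.7432  0.3395 -0.0009] [ 66 117 198]
(305, 183) [ 0.6313 -0.0519  0.0835] [52 51 56]
(261, 274) [0.4166 0.0564 0.1146] [243 247 246]
(352, 180) [ 0.6426 -0.1686  0.0637] [73 78 79]
(290, 125) [ 0.754  -0.0141  0.1471] [244 246 246]
(328, 250) [ 0.4714 -0.0994  0.0863] [227 235 241]
z 0.0760452511114047
((517.9718017578125, -1.275238037109375), (220.60105895996094, 260.12603759765625), 25.14012336730957)
[250 193  24  21 280] ((584.431396484375, 51.9749755859375), (34.4866828918457, 47.439964294433594), 25.261150360107422)
[ 253  201   65   62 2199] ((517.8196411132812, -2.2339630126953125), (109.32388305664062, 117.5931396484375), 25.257984161376953)
```

View pics/topc.png

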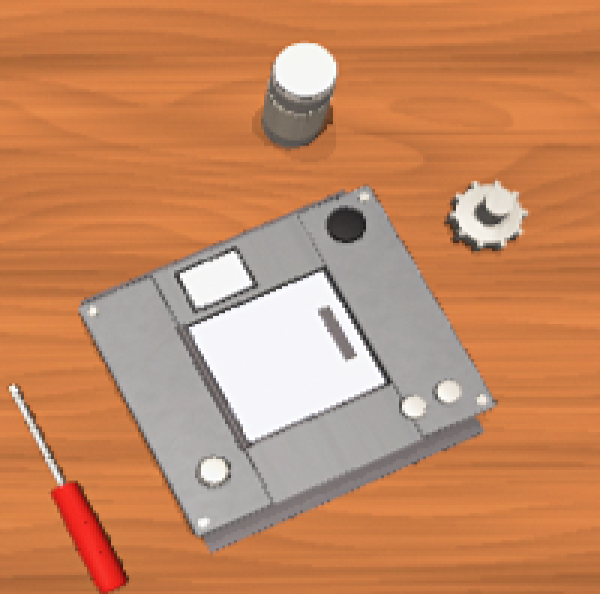

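```bash
cat >> h.py <<'E'
C=np.array([.518,-.0015]); YAW=np.radians(25.15)
ex=np.array([np.cos(YAW),np.sin(YAW)]); ey=np.array([-ex[1],ex[0]])
ZT=.075
def own(x,y,z): # mm in tester frame, z above housing top -> world
    return np.r_[C+ex*x/1e3+ey*y/1e3, ZT+z/1e3]
def inown(p): v=np.asarray(p)[:2]-C; return np.r_[v@ex,v@ey,p[2]-ZT]*1e3
Rd=np.c_[np.r_[ey,0],np.r_[ex,0],[0,0,-1.]]  # tool x=ey, y=ex, z down
def plan(*targets):
    s=ctrl.sense(); R0=R.from_quat(np.roll(s['eef_rot'],-1)).as_matrix()
    print('t',round(s['clock'],2),'now own',inown(s['tool_pos']).round(1),'F',s['wrist_force'].round(2),'w',round(s['width'],3))
    rv=R.from_matrix(R0.T@Rd).as_rotvec(degrees=True).round(2); print('dr to Rd',rv)
    for t in targets: print(t,'lin cm',((own(*t)-s['tool_pos'])@R0*100).round(2))
E
python3 -c "
from h import *
plan((0,-40,60),(0,-40,20))"
```

```text
t 0.1 now own [ -9.8 681.5 155.2] F [-0.18  0.88 -0.34] w 0.085
dr to Rd [-1.100e-01  3.000e-02  4.509e+01]
(0, -40, 60) lin cm [-51.63 -50.39   9.6 ]
(0, -40, 20) lin cm [-51.63 -50.38  13.6 ]
```

>>> arm_command(
  dr=[
    [0,0,8],
    [0,0,16],
    [0,0,24],
    [0,0,32],
    [0,0,40],
    [0,0,45.1],
    [0,0,45.1],
    [0,0,45.1],
    [0,0,45.1],
    [0,0,45.1],
    [0,0,45.1],
    [0,0,45.1],
    [0,0,45.1],
    [0,0,45.1],
    [0,0,45.1],
    [0,0,45.1],
    [0,0,45.1],
    [0,0,45.1],
    [0,0,45.1],
  ],
  linear=[
    [-4,-4,0],
    [-8,-8,0],
    [-12,-12,0],
    [-16,-16,0],
    [-20,-19.5,0],
    [-24,-23.5,0],
    [-28,-27.5,0],
    [-32,-31.5,0],
    [-36,-35,0],
    [-40,-39,0],
    [-44,-43,0],
    [-48,-47,0],
    [-51.6,-50.4,0],
    [-51.6,-50.4,0],
    [-51.6,-50.4,0],
    [-51.6,-50.4,5],
    [-51.6,-50.4,9.6],
    [-51.6,-50.4,9.6],
    [-51.6,-50.4,9.6],
  ],
  jaw=[0,0,0,0,0,0,0,0,0,0,0,0,0,0,0,0,0,0,0],
)

```text
clock: 2.48
tool_pos: [0.5355, -0.037, 0.1369]
eef_rot: [0.001, 0.536, 0.844, -0.0]
wrist_force: [0.0, -0.3, 2.0]
width: 0.0001
```

```bash
python3 -c "
from h import *
plan((0,-40,60),(0,-40,10),(0,-40,3))
print(ctrl.sense()['joint_pos'].round(2))
p,d=save('top','top1');save('scene','sc1')
print(proj('top',[own(0,-40,0),own(0,60,0),own(-12,-35,0),own(0,0,0)]).round(1))
a=p[130:310,210:370];b=cv2.imread('pics/sc1.png')[90:270,120:360]
cv2.imwrite('pics/m1.png',np.hstack([cv2.resize(a,(355,400)),cv2.resize(b,(445,334)).copy() if 0 else cv2.resize(b,(440,400))]))"
```

```text
t 2.48 now own [  0.7 -39.6  61.9] F [ 0.05 -0.31  1.97] w 0.0
dr to Rd [0.03 0.14 0.07]
(0, -40, 60) lin cm [-0.04 -0.07  0.19]
(0, -40, 10) lin cm [-0.03 -0.08  5.19]
(0, -40, 3) lin cm [-0.03 -0.08  5.89]
[-0.17 -0.05  1.99 -0.    1.2  -0.61]
[[299.9 223.6]
 [261.8 241.9]
 [300.3 229.1]
 [284.7 230.9]]
```

View pics/m1.png

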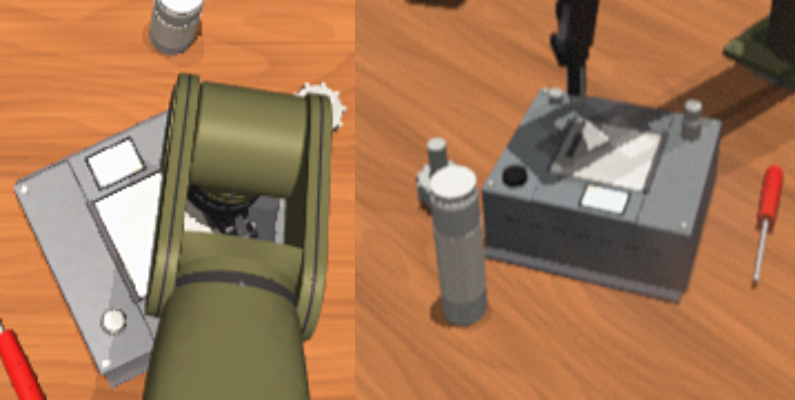

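>>> arm_command(
  dr=[
    [0,0.1,0],
    [0,0.1,0],
    [0,0.1,0],
    [0,0.1,0],
  ],
  linear=[
    [0,-0.1,3],
    [0,-0.1,5.5],
    [0,-0.1,5.9],
    [0,-0.1,5.9],
  ],
  jaw=[0,0,0,0],
)

```text
clock: 3.08
tool_pos: [0.5368, -0.0382, 0.0806]
eef_rot: [0.003, 0.536, 0.844, 0.001]
wrist_force: [0.6, 0.0, 0.1]
width: 0.0001
```

```bash
python3 -c "
from h import *
plan((0,-40,0),(0,-40,-5))"
```

```text
t 3.08 now own [  1.4 -41.2   5.6] F [0.63 0.01 0.08] w 0.0
dr to Rd [0.25 0.2  0.04]
(0, -40, 0) lin cm [ 0.12 -0.14  0.56]
(0, -40, -5) lin cm [ 0.13 -0.14  1.06]
```

>>> arm_command(
  dr=[
    [0,0,0],
    [0,0,0],
    [0,0,0],
  ],
  linear=[
    [0.1,-0.1,0.5],
    [0.1,-0.1,0.8],
    [0.1,-0.1,0.8],
  ],
  jaw=[0,0,0],
)

```text
clock: 3.45
tool_pos: [0.5362, -0.0379, 0.0733]
eef_rot: [0.003, 0.536, 0.844, 0.001]
wrist_force: [1.1, -0.3, 1.6]
width: 0.0003
```

```bash
python3 -c "
from h import *
plan((0,-40,0),(0,-40,-5))"
```

```text
t 3.45 now own [  1.  -40.6  -1.7] F [ 1.06 -0.27  1.56] w 0.0
dr to Rd [0.34 0.26 0.04]
(0, -40, 0) lin cm [ 0.06 -0.1  -0.17]
(0, -40, -5) lin cm [ 0.07 -0.1   0.33]
```

>>> arm_command(
  dr=[
    [0,0,0],
    [0,0,0],
    [0,0,0],
    [0,0,0],
  ],
  linear=[
    [0,0,0.3],
    [0,0,0.5],
    [0,0,0.6],
    [0,0,0.6],
  ],
  jaw=[0,0,0,0],
)

```text
clock: 3.95
tool_pos: [0.5364, -0.0377, 0.069]
eef_rot: [0.003, 0.536, 0.844, 0.001]
wrist_force: [-6.5, 1.8, 12.7]
width: 0.0
```

```bash
python3 -c "
from h import *
plan((0,-40,0),(0,-40,-5))"
```

```text
t 3.95 now own [  1.3 -40.6  -6. ] F [-6.49  1.79 12.66] w 0.0
dr to Rd [0.31 0.22 0.05]
(0, -40, 0) lin cm [ 0.06 -0.12 -0.6 ]
(0, -40, -5) lin cm [ 0.06 -0.13 -0.1 ]
```

>>> arm_command(
  dr=[
    [0,0,0],
    [0,0,0],
    [0,0,0],
    [0,0,0],
    [0,0,0],
    [0,0,0],
    [0,0,0],
    [0,0,0],
    [0,0,0],
    [0,0,0],
  ],
  linear=[
    [0,0,-3],
    [-3,0,-7],
    [-7,0,-10],
    [-9,0,-12],
    [-9,0,-12],
    [-9,0,-12],
    [-9,0,-12],
    [-9,0,-12],
    [-9,0,-12],
    [-9,0,-12],
  ],
  jaw=[0,0,0,0,0,0,0,0,0,0],
)

```text
clock: 5.2
tool_pos: [0.5739, -0.1188, 0.1893]
eef_rot: [0.003, 0.536, 0.844, 0.001]
wrist_force: [0.6, -0.5, 0.7]
width: 0.0001
```

```bash
python3 -c "
from h import *
plan((-12,-35,20),(-12,-35,110),(-12,-50,110))
p,d=save('top','top2');q,_=save('scene','sc2')
cv2.imwrite('pics/m2.png',np.hstack([cv2.resize(p[130:310,210:370],(355,400)),cv2.resize(q[60:240,120:360],(440,400))]))"
```

```text
t 5.2 now own [   0.7 -130.   114.3] F [ 0.57 -0.55  0.71] w 0.0
dr to Rd [0.31 0.22 0.06]
(-12, -35, 20) lin cm [ 9.53 -1.31  9.38]
(-12, -35, 110) lin cm [ 9.5  -1.27  0.38]
(-12, -50, 110) lin cm [ 8.   -1.27  0.39]
```

View pics/m2.png

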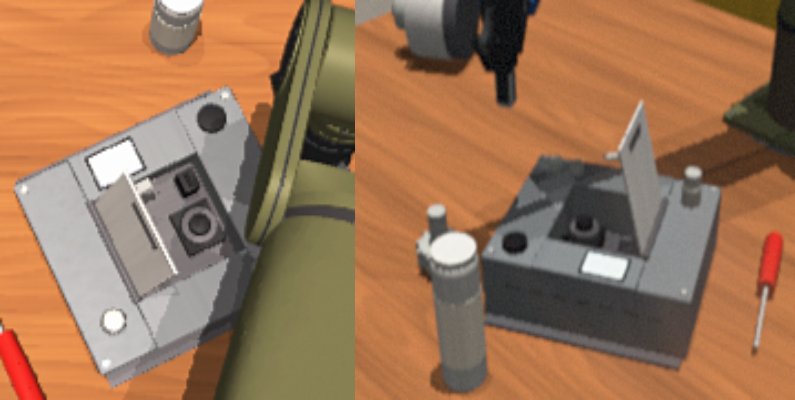

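The cover is open at about 74°. The button with its collar is at crop (200,227), about pixel (300,232).

```bash
python3 -c "
from h import *
print(proj('top',[own(-12,-35,-18),own(0,60,0),own(-55,28,116),own(55,28,116)]).round(1))
d=np.load('pics/top2.npy');P=pts('top',d);p=cv2.imread('pics/top2.png')
for uv in [(300,232),(299,231),(302,232),(300,235),(306,231),(308,231),(300,224),(311,231),(315,225)]: print(uv,inown(P[uv[1],uv[0]]).round(1))
cv2.imwrite('pics/c2.png',cv2.resize(p[190:260,245:335],None,fx=8,fy=8,interpolation=2))
"
```

```text
[[299.6 230.1]
 [261.8 241.9]
 [288.4 252.8]
 [265.3 206. ]]
(300, 232) [-16.9 -33.2 -13.2]
(299, 231) [-13.6 -32.3 -14.7]
(302, 232) [-19.  -37.2 -11.8]
(300, 235) [-23.3 -29.9 -13.2]
(306, 231) [-20.4 -48.4 -20.8]
(308, 231) [-21.4 -55.3 -36.1]
(300, 224) [  0.7 -42.8 -18.9]
(311, 231) [-23.7 -63.8 -47.7]
(315, 225) [-18.5 -70.1   2.1]
```

View pics/c2.png

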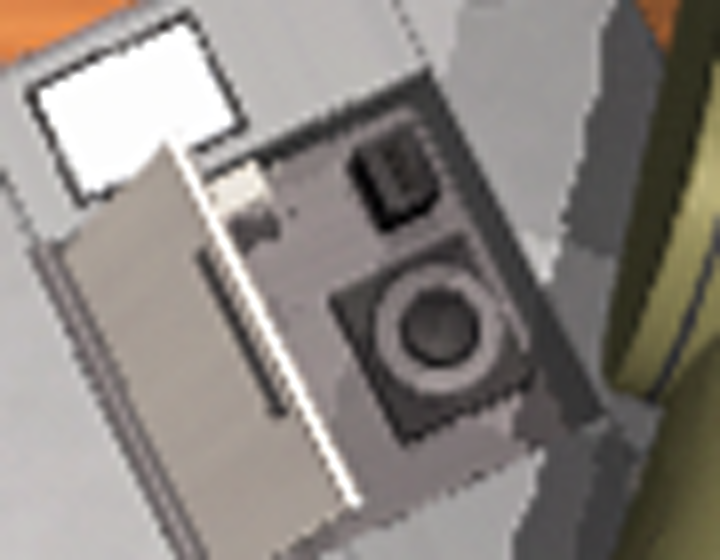

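```bash
python3 -c "
from h import *
d=np.load('pics/top2.npy');P=pts('top',d)
m=(P[...,2]>.3)
r=P[m]; w=np.array([inown(x) for x in r[::7]]); 
for lo in range(-200,0,20):
  k=(w[:,1]>lo)&(w[:,1]<lo+20)
  if k.any(): print(lo,w[k].min(0).round(),w[k].max(0).round())
"
```

```text
-200 [ -24. -191.  411.] [  -0. -182.  429.]
-180 [ -44. -180.  412.] [  15. -160.  438.]
-160 [ -67. -159.  410.] [  26. -140.  445.]
-140 [ -87. -140.  228.] [  58. -120.  452.]
-120 [-110. -120.  232.] [  63. -100.  461.]
-100 [-131. -100.  271.] [ 52. -80. 463.]
-80 [-142.  -80.  361.] [ 34. -60. 472.]
-60 [-159.  -60.  382.] [  5. -40. 486.]
-40 [-189.  -40.  375.] [-15. -20. 501.]
-20 [-211.  -20.  392.] [-38.  -0. 515.]
```

View pics/sc2.png

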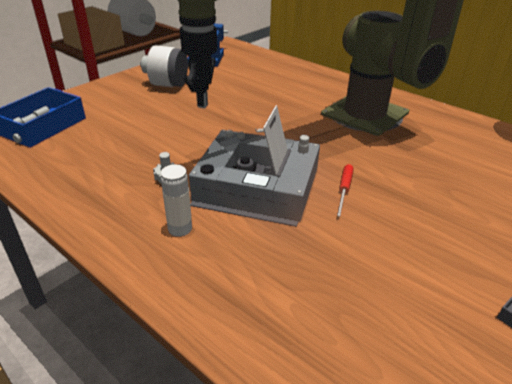

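View pics/top2.png

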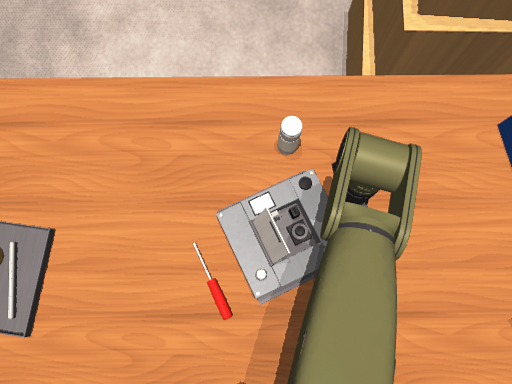

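>>> arm_command(
  dr=[
    [0,0,0],
    [0,0,0],
    [0,0,0],
    [0,0,0],
    [0,0,0],
    [0,0,0],
    [0,0,0],
    [0,0,0],
  ],
  linear=[
    [3,-0.5,1],
    [6,-1.2,3],
    [9,-1.3,5.5],
    [9.5,-1.3,8],
    [9.5,-1.3,10.5],
    [9.5,-1.3,12.5],
    [9.5,-1.3,12.5],
    [9.5,-1.3,12.5],
  ],
  jaw=[0,0,0,0,0,0,0,0],
)

```text
clock: 6.3
tool_pos: [0.5232, -0.0389, 0.0649]
eef_rot: [0.004, 0.536, 0.844, 0.002]
wrist_force: [0.7, -0.6, 0.2]
width: 0.0
```

```bash
python3 -c "
from h import *
plan((-12,-35,-18),(-12,-35,-24))
p,d=save('top','top3');q,_=save('scene','sc3')
cv2.imwrite('pics/m3.png',cv2.resize(q[30:230,150:350],(600,600)))"
```

```text
t 6.3 now own [-11.2 -36.  -10.1] F [ 0.68 -0.57  0.2 ] w 0.0
dr to Rd [0.37 0.26 0.04]
(-12, -35, -18) lin cm [ 0.11 -0.09  0.78]
(-12, -35, -24) lin cm [ 0.11 -0.09  1.38]
```

View pics/m3.png

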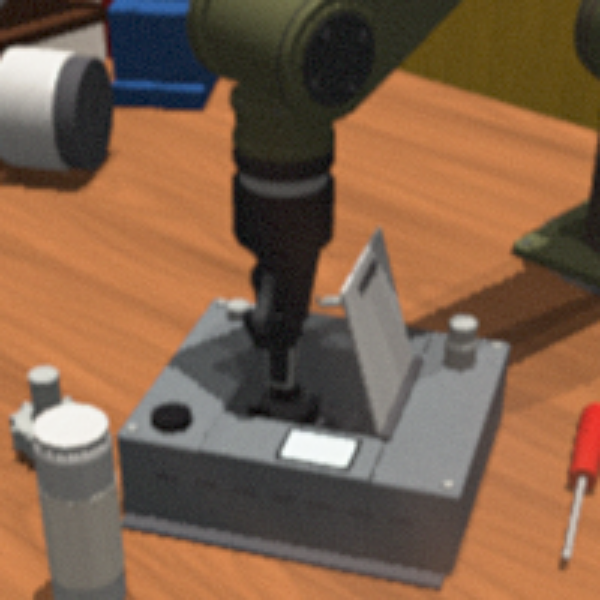

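The gripper hangs over the button, and the open cover at crop (380,320) is clear of it. Now I press, watching the force.

>>> arm_command(
  dr=[
    [0,0,0],
    [0,0,0],
    [0,0,0],
    [0,0,0],
    [0,0,0],
  ],
  linear=[
    [0.1,-0.1,0.5],
    [0.1,-0.1,0.9],
    [0.1,-0.1,1.2],
    [0.1,-0.1,1.4],
    [0.1,-0.1,1.4],
  ],
  jaw=[0,0,0,0,0],
)

```text
clock: 7.02
tool_pos: [0.5233, -0.0386, 0.0556]
eef_rot: [0.004, 0.536, 0.844, 0.002]
wrist_force: [-11.0, 1.9, 25.5]
width: -0.0001
```

```bash
python3 -c "
from h import *
plan((-12,-35,-18),(-12,-35,-24))"
```

```text
t 7.03 now own [-10.9 -35.9 -19.4] F [-11.04   1.89  25.55] w -0.0
dr to Rd [0.4  0.3  0.06]
(-12, -35, -18) lin cm [ 0.09 -0.1  -0.14]
(-12, -35, -24) lin cm [ 0.09 -0.11  0.46]
```

```bash
python3 -c "
from h import *
d=np.load('pics/top2.npy');P=pts('top',d)
W=np.array([[inown(x) for x in row] for row in P[215:246,285:316]])
rr=np.hypot(W[...,0]+12,W[...,1]+35)
np.set_printoptions(linewidth=200)
print(W[...,2].round(0).astype(int))
d0=np.load('pics/top0.npy');P0=pts('top',d0)
print('housing',np.median(P0[236:244,240:250,2]),'cover',np.median(P0[230:240,280:290,2]))
"
```

```text
[[ -51  -56  -56  -53  -55  -53  -36  -23  -10  -15  -14  -15  -21  -33  -56  -53  -55  -54  -43  -32  -22   -7    1    1    1   -2    3    2   -2    2   -2]
 [ -52  -54  -56  -55  -52  -55  -43  -29  -12  -14  -24  -34  -41  -54  -56  -52  -54  -59  -57  -43  -27  -13   -2    3    4   -1    0    2   -2   -2    3]
 [ -56  -54  -52  -59  -53  -57  -54  -39  -24  -34  -45  -55  -58  -55  -55  -58  -57  -55  -55  -46  -33  -20   -7    0    2    2    0    2    3    4    3]
 [ -55  -55  -53  -56  -55  -54  -56  -43  -44  -52  -57  -54  -55  -54  -52  -56  -55  -55  -54  -50  -39  -24  -16   -1    1    0    0    3    1    4   -2]
 [ -55  -55  -59  -55  -54  -52  -56  -54  -55  -55  -54  -50  -57  -50  -52  -55  -32  -32  -54  -52  -46  -32  -22  -13    3    3   -3    4    2    0    3]
 [ -57  -52  -54  -50  -58  -56  -53  -52  -52  -57  -55  -55  -57  -53  -34  -28  -37  -37  -34  -54  -54  -37  -27  -15   -6    1   -2    1    2    5    2]
 [ -57  -55  -49  -56  -57  -52  -53  -55  -57  -52  -53  -60  -38  -35  -31  -36  -37  -38  -32  -53  -56  -47  -36  -23  -12   -1    0    2    3   -3 
[... 3152 characters left out ...]
54  -58  -53]
 [ -57  -53  -58  -58  -51  -57  -55  -52  -51  -38  -34  -33  -35  -34  -33  -36  -50  -53  -49  -52  -56  -52  -51  -57  -53  -57  -52  -55  -52  -54  -53]
 [ 116  -54  -52  -51  -55  -57  -57  -53  -56  -46  -31  -36  -31  -36  -52  -53  -53  -49  -54  -58  -55  -48  -56  -55  -59  -55  -52  -54  -57  -53  -50]
 [ 114  -55  -59  -50  -54  -54  -52  -53  -57  -58  -38  -33  -50  -53  -54  -55  -56  -52  -52  -54  -51  -55  -56  -54  -58  -55  -52  -54  -51  -54  -57]
 [ 116  116  -51  -57  -52  -56  -56  -50  -55  -56  -50  -56  -56  -58  -53  -52  -55  -55  -56  -57  -54  -55  -53  -57  -56  -55  -51  -53  -55    1    0]]
housing 0.07591920084756132 cover 0.07652483986593928
```

The depth map puts the button top near -13.5 mm and the collar near -22 mm. The tip standing at -19.4 under 25 N therefore suggests full travel, but the task text says -18 for the top. I'll check the force while backing off.

>>> arm_command(
  dr=[
    [0,0,0],
    [0,0,0],
    [0,0,0],
  ],
  linear=[
    [0,0,0],
    [0,0,-0.2],
    [0,0,-0.2],
  ],
  jaw=[0,0,0],
)

```text
clock: 7.4
tool_pos: [0.5236, -0.0387, 0.0577]
eef_rot: [0.004, 0.536, 0.844, 0.002]
wrist_force: [1.0, -0.0, 2.4]
width: -0.0001
```

```bash
python3 -c "
from h import *
plan()"
```

```text
t 7.4 now own [-10.7 -36.  -17.3] F [ 0.98 -0.03  2.41] w -0.0
dr to Rd [0.44 0.33 0.06]
```

>>> arm_command(
  dr=[
    [0,0,0],
    [0,0,0],
  ],
  linear=[
    [0,0,-0.2],
    [0,0,-0.2],
  ],
  jaw=[0,0],
)

```text
clock: 7.65
tool_pos: [0.5236, -0.0386, 0.0595]
eef_rot: [0.004, 0.536, 0.844, 0.002]
wrist_force: [0.9, 0.4, 1.5]
width: -0.0001
```

```bash
python3 -c "
from h import *
plan()"
```

```text
t 7.65 now own [-10.7 -36.  -15.5] F [0.89 0.36 1.48] w -0.0
dr to Rd [0.44 0.32 0.06]
```

>>> arm_command(
  dr=[
    [0,0,0],
    [0,0,0],
    [0,0,0],
  ],
  linear=[
    [0,0,-0.4],
    [0,0,-0.4],
    [0,0,-0.4],
  ],
  jaw=[0,0,0],
)

```text
clock: 8.02
tool_pos: [0.5232, -0.0386, 0.0631]
eef_rot: [0.004, 0.536, 0.844, 0.002]
wrist_force: [0.7, 0.1, -0.6]
width: -0.0002
```

```bash
python3 -c "
from h import *
plan()"
```

```text
t 8.03 now own [-11.1 -35.7 -11.9] F [ 0.66  0.1  -0.55] w -0.0
dr to Rd [0.4  0.3  0.06]
```

>>> arm_command(
  dr=[
    [0,0,0],
    [0,0,0],
    [0,0,0],
    [0,0,0],
  ],
  linear=[
    [0,0,0.3],
    [0,0,0.57],
    [0,0,0.57],
    [0,0,0.57],
  ],
  jaw=[0,0,0,0],
)

```text
clock: 8.52
tool_pos: [0.5233, -0.0386, 0.0577]
eef_rot: [0.004, 0.536, 0.844, 0.002]
wrist_force: [-0.2, 0.4, 3.1]
width: 0.0002
```

```bash
python3 -c "
from h import *
plan()"
```

```text
t 8.53 now own [-10.9 -35.9 -17.3] F [-0.23  0.44  3.13] w 0.0
dr to Rd [0.41 0.3  0.06]
```

>>> arm_command(
  dr=[
    [0,0,0],
    [0,0,0],
    [0,0,0],
    [0,0,0],
  ],
  linear=[
    [0,0,0.2],
    [0,0,0.4],
    [0,0,0.6],
    [0,0,0.6],
  ],
  jaw=[0,0,0,0],
)

```text
clock: 9.02
tool_pos: [0.5237, -0.0386, 0.0556]
eef_rot: [0.003, 0.536, 0.844, 0.001]
wrist_force: [-13.1, 1.4, 26.2]
width: 0.0003
```

```bash
python3 -c "
from h import *
plan((-12,-55,60),(-12,-35,-10))"
```

```text
t 9.03 now own [-10.6 -36.  -19.4] F [-13.14   1.43  26.18] w 0.0
dr to Rd [0.31 0.25 0.08]
(-12, -55, 60) lin cm [-1.93 -0.1  -7.93]
(-12, -35, -10) lin cm [ 0.1  -0.13 -0.94]
```

>>> arm_command(
  dr=[
    [0,0,0],
    [0,0,0],
    [0,0,0],
    [0,0,0],
    [0,0,0],
    [0,0,0],
    [0,0,0],
    [0,0,0],
    [0,0,0],
    [0,0,0],
  ],
  linear=[
    [0,0,-4],
    [-1,0,-9],
    [-1,0,-14],
    [-1,0,-19],
    [-1,0,-19.5],
    [4,0.5,-19.5],
    [9,1,-19.5],
    [12,1,-19.5],
    [12,1,-19.5],
    [12,1,-19.5],
  ],
  jaw=[0,0,0,0,0,0,0,0,0,0],
)

```text
clock: 10.28
tool_pos: [0.4801, 0.0741, 0.2489]
eef_rot: [0.003, 0.536, 0.844, 0.0]
wrist_force: [0.1, -0.6, 0.8]
width: 0.0001
```

```bash
python3 -c "
from h import *
plan((0,60,96),(0,44.2,96))
p,d=save('top','top4');q,_=save('scene','sc4')
cv2.imwrite('pics/m4.png',cv2.resize(q[0:230,130:360],(600,600)))"
```

```text
t 10.28 now own [ -2.2  84.6 173.9] F [ 0.1  -0.59  0.79] w 0.0
dr to Rd [0.22 0.24 0.08]
(0, 60, 96) lin cm [-2.42  0.19  7.8 ]
(0, 44.2, 96) lin cm [-4.    0.19  7.81]
```

View pics/m4.png

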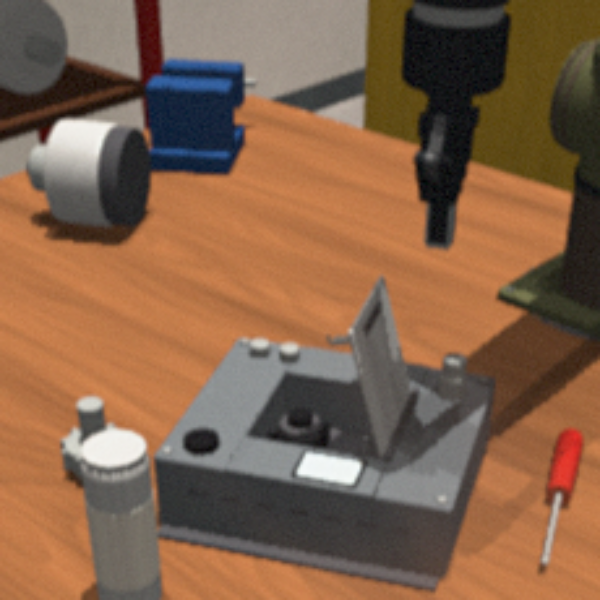

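>>> arm_command(
  dr=[
    [0,0,0],
    [0,0,0],
    [0,0,0],
    [0,0,0],
    [0,0,0],
    [0,0,0],
    [0,0,0],
    [0,0,0],
    [0,0,0],
    [0,0,0],
    [0,0,0],
    [0,0,0],
    [0,0,0],
    [0,0,0],
    [0,0,0],
    [0,0,0],
  ],
  linear=[
    [0,0.2,4],
    [0,0.2,7.8],
    [-2,0.2,7.8],
    [-4,0.2,7.8],
    [-5,0.2,8.05],
    [-5.9,0.2,8.5],
    [-6.75,0.2,9],
    [-7.6,0.2,9.55],
    [-8.3,0.2,10.2],
    [-9,0.2,10.95],
    [-9.6,0.2,11.75],
    [-10.15,0.2,12.6],
    [-10.6,0.2,13.5],
    [-10.9,0.2,14.45],
    [-11.3,0.2,15.4],
    [-11.3,0.2,15.4],
  ],
  jaw=[0,0,0,0,0,0,0,0,0,0,0,0,0,0,0,0],
)

```text
clock: 12.38
tool_pos: [0.5303, -0.0281, 0.0945]
eef_rot: [0.002, 0.536, 0.844, 0.0]
wrist_force: [-0.5, 0.5, 1.6]
width: 0.0001
```

```bash
python3 -c "
from h import *
plan((0,-33,9),(0,-38,3),(0,-40,-8))
p,d=save('top','top5');q,_=save('scene','sc5')
cv2.imwrite('pics/m5.png',cv2.resize(q[50:230,150:330],(600,600)))"
```

```text
t 12.38 now own [ -0.1 -29.3  19.5] F [-0.5   0.45  1.55] w 0.0
dr to Rd [ 0.13  0.16 -0.  ]
(0, -33, 9) lin cm [-0.37  0.01  1.05]
(0, -38, 3) lin cm [-0.87  0.01  1.65]
(0, -40, -8) lin cm [-1.06  0.01  2.76]
```

View pics/m5.png

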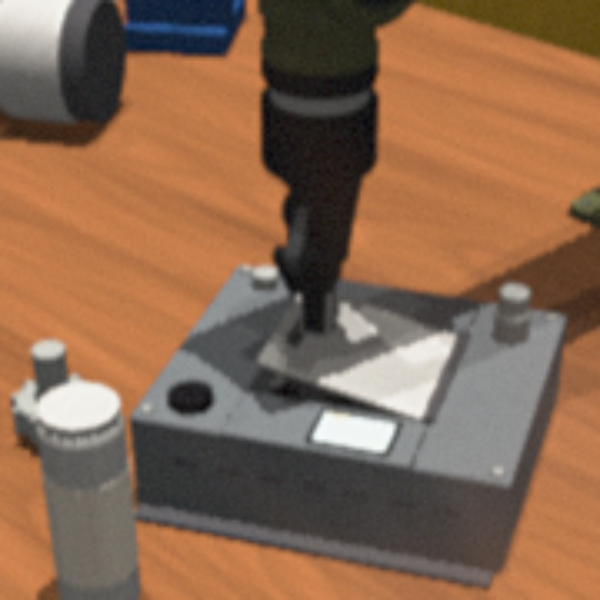

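The cover is nearly shut, with its free edge still slightly up at crop (265,365) and the finger on its outer face. Next I push it past flush to the stop.

>>> arm_command(
  dr=[
    [0,0,0],
    [0,0,0],
    [0,0,0],
    [0,0,0],
    [0,0,0],
    [0,0,0],
    [0,0,0],
  ],
  linear=[
    [-0.4,0,1],
    [-0.9,0,1.6],
    [-1.05,0,2],
    [-1.05,0,2.4],
    [-1.05,0,2.7],
    [-1.05,0,2.75],
    [-1.05,0,2.75],
  ],
  jaw=[0,0,0,0,0,0,0],
)

```text
clock: 13.35
tool_pos: [0.5354, -0.0377, 0.0692]
eef_rot: [0.002, 0.536, 0.844, 0.0]
wrist_force: [-4.1, 0.5, 7.9]
width: -0.0002
```

```bash
python3 -c "
from h import *
plan((0,-40,-8))"
```

```text
t 13.35 now own [  0.4 -40.2  -5.8] F [-4.14  0.51  7.92] w -0.0
dr to Rd [0.15 0.21 0.03]
(0, -40, -8) lin cm [ 0.02 -0.04  0.22]
```

>>> arm_command(
  dr=[
    [0,0,0],
    [0,0,0],
    [0,0,0],
    [0,0,0],
    [0,0,0],
    [0,0,0],
    [0,0,0],
    [0,0,0],
    [0,0,0],
    [0,0,0],
  ],
  linear=[
    [0,0,0.3],
    [0,0,0.35],
    [0,0,-0.5],
    [0,0,-4],
    [-4,0,-8],
    [-10,0,-12],
    [-15,0,-14],
    [-15,0,-14],
    [-15,0,-14],
    [-15,0,-14],
  ],
  jaw=[0,0,0,0,0,0,0,0,0,0],
)

```text
clock: 14.6
tool_pos: [0.5976, -0.1718, 0.208]
eef_rot: [0.001, 0.536, 0.845, -0.0]
wrist_force: [-0.3, 0.6, -0.5]
width: -0.0
```

```bash
python3 -c "
from h import *
plan()
p,d=save('top','top6');q,_=save('scene','sc6')
P=pts('top',d)
print('cover z',np.median(P[225:240,278:292,2]),'near strip',P[218:228,299:303,2].mean(),'hous',np.median(P[236:244,240:250,2]))
cv2.imwrite('pics/m6.png',np.hstack([cv2.resize(p[130:310,210:370],(355,400)),cv2.resize(q[60:240,120:360],(440,400))]))"
```

```text
t 14.6 now own [  -0.3 -188.   133. ] F [-0.26  0.56 -0.51] w -0.0
dr to Rd [0.04 0.09 0.09]
cover z 0.07613457487596265 near strip 0.07690154270131495 hous 0.07588008810622926
```

View pics/m6.png

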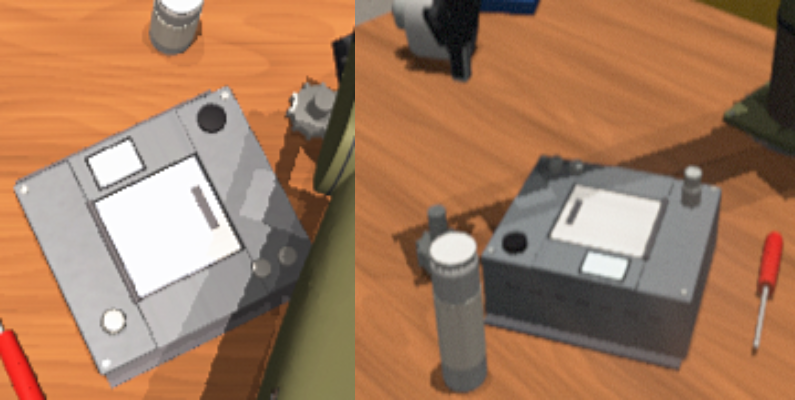

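The cover lies flush at crop (170,225), nothing else has moved, and the arm is clear. I'll wait briefly and look again.

>>> arm_command(
  dr=[
    [0,0,0],
    [0,0,0],
    [0,0,0],
    [0,0,0],
    [0,0,0],
    [0,0,0],
    [0,0,0],
    [0,0,0],
  ],
  linear=[
    [0,0,0],
    [0,0,0],
    [0,0,0],
    [0,0,0],
    [0,0,0],
    [0,0,0],
    [0,0,0],
    [0,0,0],
  ],
  jaw=[0,0,0,0,0,0,0,0],
)

```text
clock: 15.7
tool_pos: [0.5979, -0.1719, 0.2085]
eef_rot: [0.001, 0.535, 0.845, -0.0]
wrist_force: [-0.1, -0.4, -0.7]
width: -0.0001
```

```bash
python3 -c "
from h import *
p,d=save('top','top7');P=pts('top',d)
print('cover z',np.median(P[225:240,278:292,2]),'near strip',P[218:228,299:303,2].mean(),'hous',np.median(P[236:244,240:250,2]))
for uv in [(261,274),(290,125)]: print(P[uv[1],uv[0]].round(3))
s=ctrl.sense();print(s['clock'],s['wrist_force'],abs(s['qvel']).max())
print(ctrl.job_done())"
```

```text
cover z 0.07602974343497426 near strip 0.07679845522068389 hous 0.07560735377828087
[0.417 0.056 0.115]
[ 0.753 -0.014  0.151]
15.75 [0.57075687 0.30089427 0.76193541] 0.001993156056540056
the job is handed in; nothing more can be done
None
```

The tester is reset. I popped the cover open with the closed fingertips, pressed the reset button fully in, then swung the cover down by its outer face, pushed it to the stop and moved clear. I handed the job in at 15.75 s.

**Last checks:**
- **Cover:** in the depth picture it is flush with the housing, 76.0 mm against 75.6 mm, and unchanged about a second later.
- **Other objects:** the socket and spray can are where they were at the start (within 4 mm). The screwdriver and pinion look unmoved in the pictures, but I did not measure them again.
- **Arm:** it is at rest, with under 1 N at the wrist, so it touches nothing.

**Disagreement on the button height:** the button top measured about 13.5 mm below the housing top in the depth picture, not the 18 mm stated. I pressed it twice, each time to a hard stop at 19.4 mm below the top with about 25 N. Around 17 mm I felt a spring force of about 3 N, and the collar measured about 22 mm down. That points to the full 5 mm of travel, but I could not read the button's travel directly. After it was released, the picture showed the button out again.

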